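Hold back the belt tensioner of an upturned kitchen machine

ROBOT

A 6-joint arm with a two-finger parallel gripper is mounted at the origin on the work surface. World frame = base frame: x ahead of the robot, y to its left, z up, the work surface at z = 0. Lengths are in mm, angles in rad, forces in N, time in s.
With the tool pointing down it reaches from about 275 to 725 mm from the base axis. Payload 5.6 kg.
Tool frame: the origin (TCP) lies between the finger pads; the fingertips stand 14 mm ahead of it and the grasp point (between the pads) lies 5 mm behind it; y points along the fingers, z is the direction in which the jaws open and shut, and the axes are right-handed (so a half turn about y gives the same grasp; the last joint's range is limited). The gripper opens to 85 mm and grips with 20 to 120 N. Pads are 22 mm wide; open, the fingers measure 114 mm over their backs; the gripper's body (76 mm by 85 mm) begins 54 mm behind the grasp point. The pads swing forward as they close: fully open they stand 13 mm farther back than shut.
Start: joints at [1.414, 0.255, 0.108, 0, -1.424, -0.285], TCP at [235.135, 497.197, 245.283] pointing down, gripper open.
Joint ranges: [-2.95, 2.95], [-1.21, 1.97], [-1.09, 1.5], [-2.87, 1.71], [-2.94, -0.07], [-3.05, 3.05]. Speed limits (rad/s): [2.57, 2.57, 3.14, 3.14, 3.14, 3.14].

INTERFACE

Orientations are given as a unit quaternion [w, x, y, z].
In Python, from plant import * gives the robot as it stands.
- The arm moves only by the shell command python3 -m handwheel 'ROWS' [OPENING] [FORCE]. ROWS is JSON, a list of rows, each an object of numbers: "dx", "dy", "dz": the shift along the world's x, y, z in m; "turn": the turn about the world's z in rad. A call has 1 to 8 rows; each row is the pose to reach, as a shift and turn from the pose commanded when the call began; what a row does not reach only later rows make up. A row lasts 1/8 s, in which the tool goes at most 62.5 mm and 10.7 degrees, less where a joint would pass 70% of its speed; a pose out of reach is approached as far as the arm can. A call with a gripper value outside its range is refused whole. OPENING is the finger opening in m, from 0 to 0.0854, set as the call begins (- or left out, the last holds). The fingers move at their own pace and stop on an object; FORCE is the grip in N (left out, the last holds). Time passes only in rows, so rows that repeat a pose let the fingers close. It gives the time, the measured TCP pose, the force and the opening at its end, in the units of the state.
- get_state(): the state, without advancing time (a new reading comes with each control period).
- get_image(name): name is "scene" or "top"; returns the picture (384x512x3 uint8, red, green, blue); there is no depth.
- camera_info(name): a dict with "K" (3x3 intrinsics, pixels), "dist" ([k1, k2, p1, p2, k3] as OpenCV has them; the pictures are not rectified), "pose" (4x4, takes a point from camera to world coordinates). Camera axes: x right, y down, z forward; pixel columns grow to the right and rows downward; lengths in mm; the calibration is good to about 2 mm. A picture is of the moment at which its call begins. camera_info takes no time and is no camera call.
- job_done(): hands the job in, once; it reports no verdict.
The state is a dict: "time": time; "joint_pos": joint angles; "joint_velocities": joint speeds; "joint_torque": joint torques, N m; "ee_pos": TCP position; "tcp_rot": TCP orientation; "ft_force": force on the tool from outside, world axes, zero at the start; "torque": the same for the moment, N m; "gripper_width": finger opening in mm.
Only numpy, scipy, OpenCV 4.12 (cv2) and the standard library are available. Lean on these libraries where they do the work, as an engineer would, in place of code of your own. Each camera call takes 0.05 s, during which the arm holds its last target. There are 200 camera calls.

TASK

The kitchen machine lies upside down with its base cover off, ready for a new drive belt. Take the sprung belt-tensioner arm by the black post at its end and push it back past all three clicks of its ratchet until you feel it come up against its rubber stop; the ratchet alone leaves too little room for the belt, so finish while still holding the arm pressed firmly on that stop, without forcing it. Leave the parts and kitchen things round about where they are.

Things in the scene. Friction and masses are not known exactly. Their poses are not given: they have to be found in the camera images.
- machine: Fixed upturned motor base, white enamel: open tray 260 (own x) x 360 (own y) x 112 mm high, walls 6 mm. Origin: centre of its underside, on the table. Metal deck inside 60 mm above the table. On it, at own x, y (mm): black drive wheel 140 dia at (20, -85), top 84 mm; motor pulley 38 dia at (75, 118), top 94; tensioner pivot bolt at (0, 130), top 105; four screw posts at (+-115, +-165), top 106.
- lever: Steel tensioner lever: plate 18 mm wide, 5 mm thick, its top 85 mm above the table, 87.3 mm from the pivot to the black post. Origin on the pivot axis at table height; own x points from the pivot to the post, z up. A grey idler roller, 30 mm dia, sits under its free end, a ratchet wheel with three saw teeth under its pivot.
- post (a point): Middle of the black upright round post at the lever's free end, by which it is pushed or pinched: 14 mm dia, standing from 85 to 109 mm above the table, this point at 97 mm. It travels round the pivot at radius 87.3 mm, clockwise from above, towards the machine's own -x wall. Around it (70 mm each way) only low parts, under 90 mm, and further off the pivot bolt.
- pivot (a point): On the vertical pivot axis of the tensioner, 97 mm above the table.
- tensioner (a joint): Lever angle (rad): 0 at its sprung rest, where it points along -76.8 deg in the machine's own x-y frame; grows as it is pushed back, clockwise from above (it then points along -76.8 deg minus the angle). The spring pulls to 0: 6 N at the post at 0, 11 N at 0.95 rad. The ratchet clicks near 0.25, 0.49 and 0.73 rad (1 to 2 N more, then less); let go, the lever falls back only to 0.22, 0.46 or 0.70.
- pawl (a joint): Sliding sprung pawl of the ratchet (m): 0 dropped fully in beside a tooth, about 0.004 as it rides over a tooth's tip. It works by itself; do not handle it.
- stop: Steel angle bracket on the deck with a black rubber buffer, 11 mm dia, that ends the lever's travel. Origin at deck height under the buffer's free face; own x is the way the buffer is pressed. It touches the lever's edge 56 mm from the pivot, 82.5 mm above the table. Set in a slot: met anywhere from 0.80 to 1.06 rad. The buffer yields 1 mm per 5 N (2 N per mm of travel at the post), up to 6 mm.
- cover: Grey base cover plate, 260 x 360 x 6 mm with four rubber feet, lying on the table; origin under its centre. Leave.
- screwdriver: Screwdriver, 200 mm, on the table; origin under its middle. Leave.
- spacer: Steel ring, 28 mm dia, 12 mm high, lying on the chassis deck; origin under its centre. Leave.
- socket: Small steel socket, 17 mm dia, 25 mm high, standing on the chassis deck; origin under its centre. Leave.
- dish: White saucer with screws, 100 mm dia, 22 mm high; origin under its centre. Leave.
- mug: White mug, 80 mm dia, 90 mm high; origin under its centre. Leave.
- jar: Glass clip jar, 84 mm dia, 130 mm high; origin under its centre. Leave.

How it is judged:
By the outcome, as a careful person would: the job done as asked, in the order asked, and still so for the second after the job is handed in, while the arm keeps its last pose, push and grip.
It also fails if it takes over 42 s, if anything falls off the work surface, if the arm or the gripper's body presses on something with over 40 N, if the wrist force passes 120 N, or if a joint passes its speed limit or range.

## Working session

There is one attempt and no reset: what is moved stays moved. The work goes in short steps, Python scripts to look and compute and a shell command to move; the robot and the scene stay as the last step left them, time stands still between calls to the robot, and variables do not carry over. Pictures are saved under pics/ and viewed, about 8 in all and at most 12, crops included, and the job is handed in when it is done.

```bash
mkdir -p pics; python3 - <<'E'
from plant import *
import cv2
for n in("scene","top"):
    cv2.imwrite(f"pics/{n}0.png",cv2.resize(get_image(n)[:,:,::-1],(800,600),interpolation=cv2.INTER_CUBIC))
    c=camera_info(n);print(n,c)
print(get_state())
E
```

```text
scene {'K': array([[388.40935313,   0.        , 251.51885665],
       [  0.        , 388.40935313, 200.10000441],
       [  0.        ,   0.        ,   1.        ]]), 'dist': array([-0.06825538,  0.        ,  0.        ,  0.        ,  0.        ]), 'pose': array([[ 1.60322959e-01,  7.54327197e-01, -6.36621574e-01,
         1.52917888e+03],
       [ 9.86907931e-01, -1.33992664e-01,  8.97702679e-02,
        -2.07273065e+02],
       [-1.75864664e-02, -6.42679116e-01, -7.65933594e-01,
         1.27642184e+03],
       [ 0.00000000e+00,  0.00000000e+00,  0.00000000e+00,
         1.00000000e+00]])}
top {'K': array([[409.41805775,   0.        , 256.48167504],
       [  0.        , 409.41805775, 185.12027335],
       [  0.        ,   0.        ,   1.        ]]), 'dist': array([-0.00624176,  0.        ,  0.        ,  0.        ,  0.        ]), 'pose': array([[-5.69024451e-03, -9.92126507e-01,  1.25110408e-01,
         3.48927871e+02],
       [-9.99915163e-01,  7.11110815e-03,  1.09132177e-02,
        -7.64480200e+01],
       [-1.17169662e-02, -1.25037696e-01, -9.92082803e-01,
         1.55474830e+03],
       [ 0.00000000e+00,  0.00000000e+00,  0.00000000e+00,
         1.00000000e+00]])}
{'time': 0.1, 'joint_pos': array([ 1.41359560e+00,  2.55724573e-01,  1.07145926e-01, -3.94646923e-04,
       -1.42392396e+00, -2.84588099e-01]), 'joint_velocities': array([-2.60653905e-04,  2.22553358e-03,  2.35449118e-03,  1.46249879e-03,
       -2.22109629e-05, -2.88124654e-04]), 'joint_torque': array([-3.03765279e-03, -3.87605131e+01,  2.38472968e+01,  5.37794039e+00,
       -3.83032020e-03, -6.34007620e-06]), 'ee_pos': array([234.94269485, 496.83549268, 244.47578632]), 'tcp_rot': array([ 0.1550481 , -0.15484943, -0.68930982,  0.69053147]), 'ft_force': array([ 0.58127257, -0.46956827, -0.08875267]), 'torque': array([0.02563984, 0.03546806, 0.02997427]), 'gripper_width': 85.75660073548933}
```

View pics/top0.png

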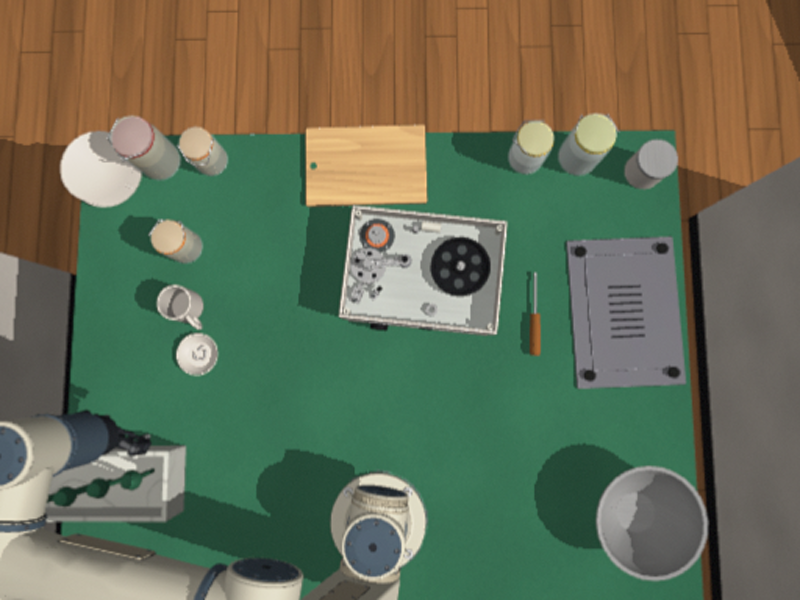

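View pics/scene0.png

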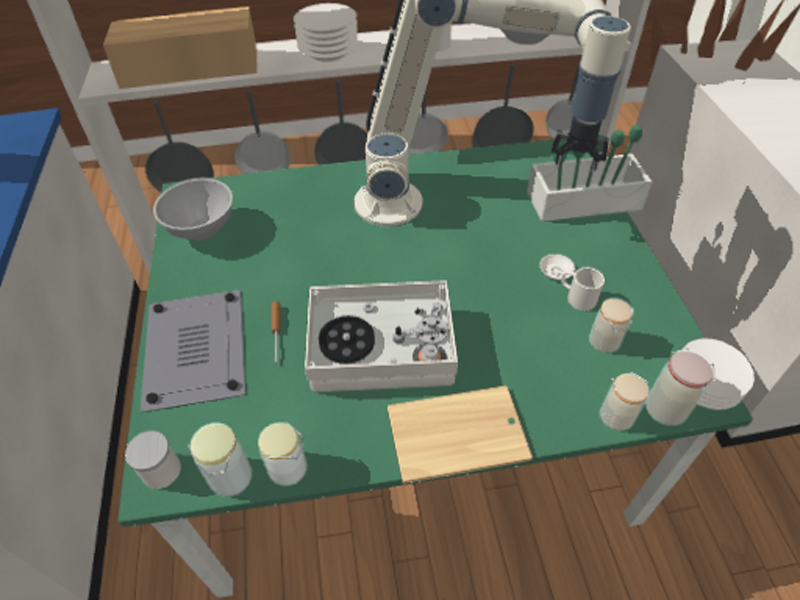

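Top view: the machine is at the middle, with its own y pointing left (+world y) and own x pointing up. The post is near (405,260) in the enlarged picture. Next I'll take crops to measure it.

```bash
python3 - <<'E'
from plant import *
import cv2
a=get_image("top")[125:220,210:330,::-1]
cv2.imwrite("pics/topc.png",cv2.resize(a,None,fx=6,fy=6,interpolation=cv2.INTER_CUBIC))
b=get_image("scene")[175:255,190:300,::-1]
cv2.imwrite("pics/scc.png",cv2.resize(b,None,fx=7,fy=7,interpolation=cv2.INTER_CUBIC))
E
```

```text
(no output)
```

View pics/topc.png

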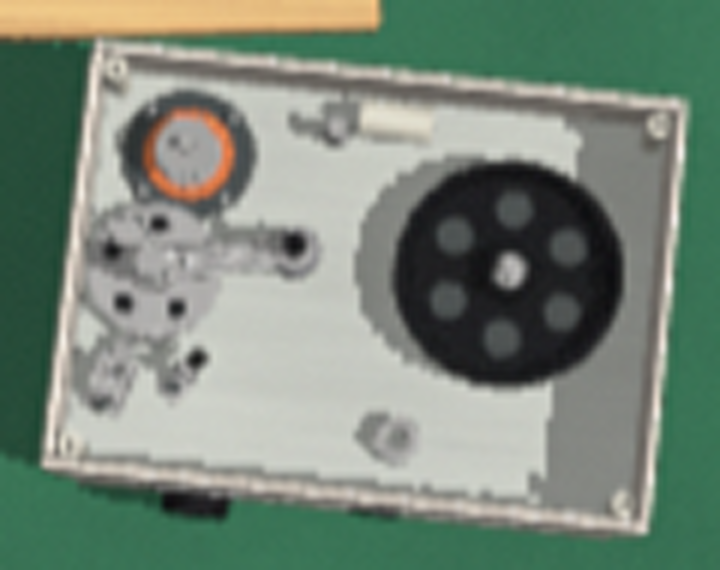

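View pics/scc.png

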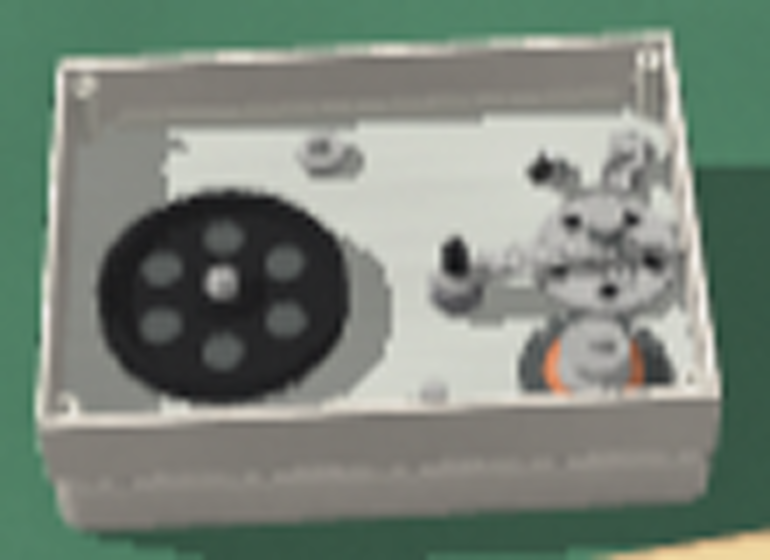

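Corners, post and buffer tip are clear in both crops: top crop post (295,244) and buffer (197,358), scene crop post (457,258) and buffer (543,170). Next I'll fit the machine pose from both cameras.

```bash
cat > h.py <<'E'
from plant import *
import numpy as np, cv2
from scipy.optimize import least_squares
CI={n:camera_info(n) for n in("top","scene")}
OFF={"top":(210,125,6),"scene":(190,175,7)}
def pix(n,u,v): x,y,s=OFF[n]; return np.array([(u+.5)/s-.5+x,(v+.5)/s-.5+y])
def proj(n,P):
    c=CI[n]; T=np.linalg.inv(c["pose"])
    return cv2.projectPoints(np.atleast_2d(P).astype(float),cv2.Rodrigues(T[:3,:3])[0],T[:3,3],c["K"],c["dist"])[0][:,0]
def back(n,uv,z):
    c=CI[n]; r=cv2.undistortPoints(np.array([[uv]],float),c["K"],c["dist"])[0,0]
    d=c["pose"][:3,:3]@[*r,1]; o=c["pose"][:3,3]; return o+d*(z-o[2])/d[2]
def m2w(p,P): P=np.atleast_2d(P); c,s=np.cos(p[2]),np.sin(p[2]); return np.c_[p[0]+c*P[:,0]-s*P[:,1],p[1]+s*P[:,0]+c*P[:,1],P[:,2]]
E
python3 - <<'E'
from h import *
obs={"top":[((98,42),(130,180,112)),((686,102),(130,-180,112)),((645,530),(-130,-180,112)),((43,465),(-130,180,112)),((510,270),(20,-85,84))],
"scene":[((60,62),(-130,-180,112)),((670,35),(-130,180,112)),((718,398),(130,180,112)),((40,425),(130,-180,112)),((222,285),(20,-85,84))]}
def f(p,ns):
    return np.concatenate([(proj(n,m2w(p,[o[1] for o in obs[n]]))-[pix(n,*o[0]) for o in obs[n]]).ravel() for n in ns])
for ns in(["top"],["scene"],["top","scene"]):
    r=least_squares(f,[520,-130,0],args=(ns,)); print(ns,r.x.round(3),np.abs(r.fun).max().round(2))
p=r.x
piv=m2w(p,[0,130,97])[0]
def post(q): a=np.radians(-76.8)-q; return m2w(p,[87.3*np.cos(a),130+87.3*np.sin(a),97])[0]
print("piv",piv)
print("post meas top",back("top",pix("top",295,244),107),"scene",back("scene",pix("scene",457,258),97))
for q in(0,.25,.5,.75,.8,.9,1,1.06,1.1): print(q,post(q).round(1))
for n,uv in(("top",(197,358)),("scene",(543,170))):
    w=back(n,pix(n,*uv),82.5);print("buffer",w,"r",np.hypot(*(w-piv)[:2]),"q of direction",-(np.arctan2(*(w-piv)[1::-1])-p[2])-np.radians(76.8))
s=get_state();import scipy.spatial.transform as t;print(t.Rotation.from_quat(np.roll(s["tcp_rot"],-1)).as_matrix().round(3))
E
```

```text
['top'] [ 5.79288e+02 -1.11995e+02 -1.16000e-01] 0.82
['scene'] [ 5.84266e+02 -1.09021e+02 -1.20000e-01] 0.82
['top', 'scene'] [ 5.81069e+02 -1.10585e+02 -1.17000e-01] 1.23
piv [596.27321665  18.52241724  97.        ]
post meas top [603.26249619 -69.06581142 107.        ] scene [607.61722729 -65.49447444  97.        ]
0 [606.1 -68.2  97. ]
0.25 [584.4 -68.   97. ]
0.5 [563.3 -62.3  97. ]
0.75 [544.4 -51.7  97. ]
0.8 [540.9 -49.   97. ]
0.9 [534.5 -43.1  97. ]
1 [528.6 -36.6  97. ]
1.06 [525.4 -32.5  97. ]
1.1 [523.4 -29.6  97. ]
buffer [538.13857044  -9.25320723  82.5       ] r 64.4292045982091 q of direction 1.238244784563449
buffer [541.37686197  -4.42641587  82.5       ] r 59.500073093876196 q of direction 1.287999529848564
[[-0.904 -0.    -0.428]
 [ 0.428 -0.001 -0.904]
 [-0.    -1.     0.001]]
```

```bash
python3 -m handwheel '[{"dz":0.04},{"dz":0.06,"dx":0.02,"dy":-0.03},{"dx":0.05,"dy":-0.076,"dz":0.06,"turn":-0.16},{"dx":0.085,"dy":-0.129,"dz":0.06,"turn":-0.32},{"dx":0.12,"dy":-0.182,"dz":0.06,"turn":-0.48},{"dx":0.155,"dy":-0.235,"dz":0.05,"turn":-0.64},{"dx":0.19,"dy":-0.29,"dz":0.03,"turn":-0.8},{"dx":0.22,"dy":-0.335,"dz":0.01,"turn":-0.9}]' 0.045 40
python3 -m handwheel '[{"dx":0.03,"dy":-0.046,"dz":-0.01,"turn":-0.05},{"dx":0.06,"dy":-0.092,"dz":-0.02,"turn":-0.1},{"dx":0.09,"dy":-0.138,"dz":-0.04,"turn":-0.116},{"dx":0.12,"dy":-0.184,"dz":-0.055,"turn":-0.116},{"dx":0.1504,"dy":-0.2297,"dz":-0.055,"turn":-0.116},{"dx":0.1504,"dy":-0.2297,"dz":-0.085,"turn":-0.116},{"dx":0.1504,"dy":-0.2297,"dz":-0.105,"turn":-0.116},{"dx":0.1504,"dy":-0.2297,"dz":-0.105,"turn":-0.116}]'
python3 - <<'E'
from h import *
print(get_state())
a=get_image("scene")[140:255,190:310,::-1]
b=get_image("top")[125:220,210:330,::-1]
cv2.imwrite("pics/c2.png",np.hstack([cv2.resize(a,(400,383),interpolation=cv2.INTER_CUBIC),cv2.resize(b,(400,383),interpolation=cv2.INTER_CUBIC)]))
E
```

```text
time: 1.2
ee_pos: [384.8, 266.4, 139.0]
tcp_rot: [0.195, -0.194, -0.679, 0.681]
ft_force: [0.1, -0.1, 0.7]
gripper_width: 84.9
{'time': 1.2, 'joint_pos': array([ 9.41494191e-01,  1.59461564e-01, -2.92844474e-01, -4.01661782e-04,
       -1.12210702e+00,  7.10988763e-02]), 'joint_velocities': array([ 0.00787805, -0.02186124,  0.05168068,  0.01936171, -0.02441836,
       -0.00046438]), 'joint_torque': array([-2.07194346e-01, -3.01677597e+01,  2.08759636e+01,  4.67412606e+00,
        2.62645958e-01,  1.79943186e-04]), 'ee_pos': array([384.80917566, 266.43843537, 138.97438921]), 'tcp_rot': array([ 0.19542028, -0.1943027 , -0.6785687 ,  0.68088317]), 'ft_force': array([ 0.14918232, -0.09823114,  0.73916143]), 'torque': array([ 0.00090516,  0.04872866, -0.02381029]), 'gripper_width': 84.93974746891631}invalid input at $[0]: expected keys dx, dy, dz, turn
```

View pics/c2.png

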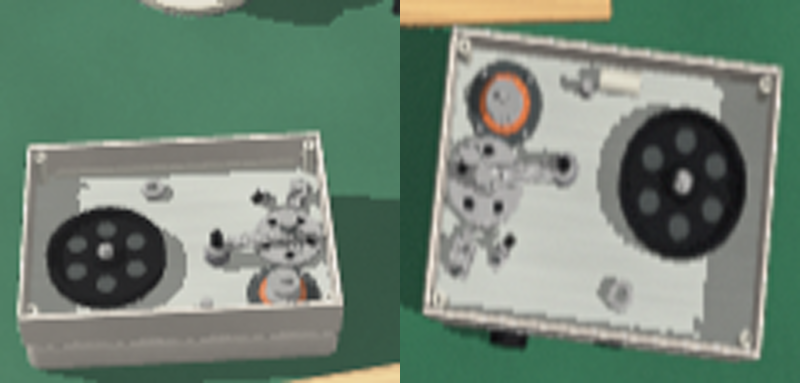

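The first call was refused because every row needs all four keys. Only the second ran, and it did no harm. I'll continue from here, lifting first.

```bash
python3 -m handwheel '[{"dx":0,"dy":0,"dz":0.05,"turn":-0.1},{"dx":0.03,"dy":-0.046,"dz":0.06,"turn":-0.25},{"dx":0.06,"dy":-0.092,"dz":0.06,"turn":-0.4},{"dx":0.09,"dy":-0.138,"dz":0.06,"turn":-0.55},{"dx":0.12,"dy":-0.184,"dz":0.06,"turn":-0.7},{"dx":0.15,"dy":-0.23,"dz":0.05,"turn":-0.8},{"dx":0.185,"dy":-0.282,"dz":0.05,"turn":-0.9},{"dx":0.22,"dy":-0.335,"dz":0.05,"turn":-0.9}]' 0.045 40
python3 -m handwheel '[{"dx":0,"dy":0,"dz":0,"turn":0},{"dx":0,"dy":0,"dz":-0.03,"turn":0},{"dx":0,"dy":0,"dz":-0.04,"turn":0},{"dx":0,"dy":0,"dz":-0.04,"turn":0}]'
python3 - <<'E'
from h import *
print(get_state()["joint_pos"].round(3))
a=get_image("scene")[140:255,190:310,::-1]
b=get_image("top")[125:220,210:330,::-1]
cv2.imwrite("pics/c3.png",np.hstack([cv2.resize(a,(400,383),interpolation=cv2.INTER_CUBIC),cv2.resize(b,(400,383),interpolation=cv2.INTER_CUBIC)]))
E
```

```text
time: 2.3
ee_pos: [606.4, -68.0, 191.7]
tcp_rot: [-0.47, 0.472, 0.528, -0.527]
ft_force: [1.8, 1.3, -0.5]
gripper_width: 44.9
time: 2.8
ee_pos: [604.7, -66.0, 150.6]
tcp_rot: [0.471, -0.471, -0.527, 0.528]
ft_force: [0.5, -0.5, 0.2]
gripper_width: 44.9
[ 0.148  0.412  0.09   0.    -1.249 -0.034]
```

View pics/c3.png

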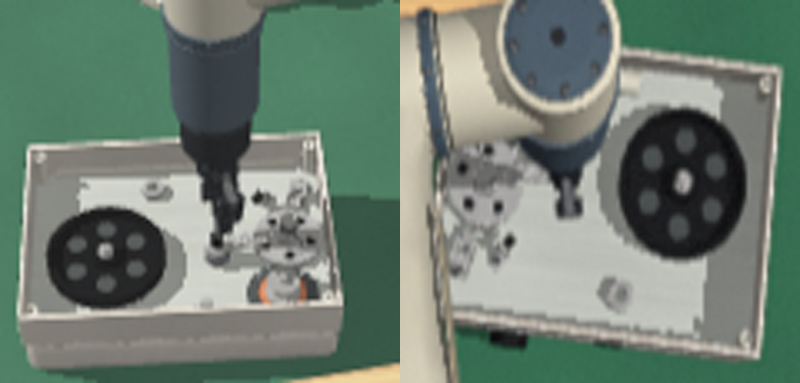

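The gripper stands over the post with its jaws along the lever's tangent. Going down slowly, then closing.

```bash
python3 -m handwheel '[{"dx":0,"dy":0,"dz":-0.015,"turn":0},{"dx":0,"dy":0,"dz":-0.025,"turn":0},{"dx":0,"dy":0,"dz":-0.032,"turn":0},{"dx":0,"dy":0,"dz":-0.032,"turn":0}]'
python3 -m handwheel '[{"dx":0,"dy":0,"dz":-0.007,"turn":0},{"dx":0,"dy":0,"dz":-0.014,"turn":0},{"dx":0,"dy":0,"dz":-0.014,"turn":0}]'
python3 -m handwheel '[{"dx":0,"dy":0,"dz":0,"turn":0},{"dx":0,"dy":0,"dz":0,"turn":0},{"dx":0,"dy":0,"dz":0,"turn":0},{"dx":0,"dy":0,"dz":0,"turn":0},{"dx":0,"dy":0,"dz":0,"turn":0},{"dx":0,"dy":0,"dz":0,"turn":0}]' 0.005 40
```

```text
time: 3.4
ee_pos: [604.4, -66.6, 117.4]
tcp_rot: [0.471, -0.471, -0.527, 0.528]
ft_force: [0.6, -0.4, 0.4]
gripper_width: 45.2
time: 3.78
ee_pos: [604.4, -66.5, 103.5]
tcp_rot: [0.471, -0.471, -0.527, 0.528]
ft_force: [-0.6, -0.0, -0.9]
gripper_width: 45.1
time: 4.53
ee_pos: [606.4, -66.4, 104.9]
tcp_rot: [-0.47, 0.472, 0.528, -0.527]
ft_force: [5.3, -0.9, -1.8]
gripper_width: 12.1
```

```bash
python3 -m handwheel '[{"dx":-0.0054,"dy":-0.0004,"dz":0,"turn":-0.0625},{"dx":-0.0109,"dy":-0.0005,"dz":0,"turn":-0.125},{"dx":-0.0163,"dy":-0.0003,"dz":0,"turn":-0.1875},{"dx":-0.0217,"dy":0.0002,"dz":0,"turn":-0.25},{"dx":-0.0217,"dy":0.0002,"dz":0,"turn":-0.25}]'
python3 -m handwheel '[{"dx":-0.0054,"dy":0.001,"dz":0,"turn":-0.0625},{"dx":-0.0108,"dy":0.0022,"dz":0,"turn":-0.125},{"dx":-0.016,"dy":0.0038,"dz":0,"turn":-0.1875},{"dx":-0.0211,"dy":0.0057,"dz":0,"turn":-0.25},{"dx":-0.0211,"dy":0.0057,"dz":0,"turn":-0.25}]'
python3 - <<'E'
from h import *
print(get_state()["torque"])
a=get_image("scene")[140:255,190:310,::-1]
b=get_image("top")[125:220,210:330,::-1]
cv2.imwrite("pics/c4.png",np.hstack([cv2.resize(a,(400,383),interpolation=cv2.INTER_CUBIC),cv2.resize(b,(400,383),interpolation=cv2.INTER_CUBIC)]))
E
```

```text
time: 5.15
ee_pos: [584.8, -66.2, 104.8]
tcp_rot: [-0.532, 0.534, 0.466, -0.463]
ft_force: [6.6, -0.8, -4.3]
gripper_width: 12.1
time: 5.78
ee_pos: [564.1, -60.7, 104.9]
tcp_rot: [-0.586, 0.588, 0.396, -0.393]
ft_force: [8.7, -1.9, -5.6]
gripper_width: 12.1
[-0.77930533 -2.77398174  0.03945923]
```

View pics/c4.png

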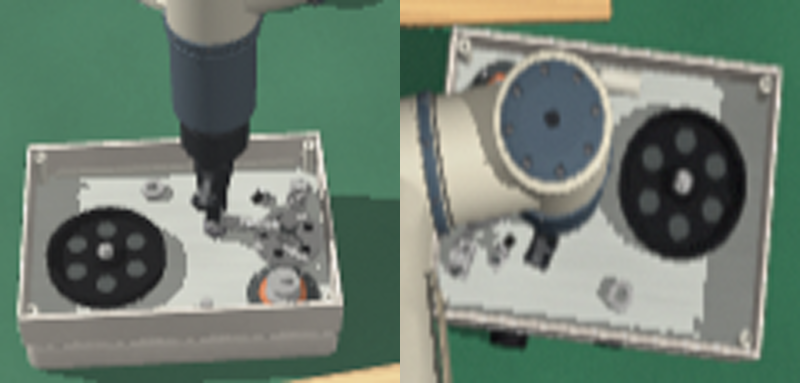

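```bash
python3 -m handwheel '[{"dx":-0.005,"dy":0.0022,"dz":0,"turn":-0.0625},{"dx":-0.0098,"dy":0.0047,"dz":0,"turn":-0.125},{"dx":-0.0145,"dy":0.0075,"dz":0,"turn":-0.1875},{"dx":-0.0189,"dy":0.0106,"dz":0,"turn":-0.25},{"dx":-0.0189,"dy":0.0106,"dz":0,"turn":-0.25}]'
python3 -m handwheel '[{"dx":-0.0014,"dy":0.001,"dz":0,"turn":-0.02},{"dx":-0.0014,"dy":0.001,"dz":0,"turn":-0.02}]'
python3 -m handwheel '[{"dx":-0.0014,"dy":0.0011,"dz":0,"turn":-0.02},{"dx":-0.0014,"dy":0.0011,"dz":0,"turn":-0.02}]'
python3 -m handwheel '[{"dx":-0.0014,"dy":0.0011,"dz":0,"turn":-0.02},{"dx":-0.0014,"dy":0.0011,"dz":0,"turn":-0.02}]'
python3 -m handwheel '[{"dx":-0.0013,"dy":0.0011,"dz":0,"turn":-0.02},{"dx":-0.0013,"dy":0.0011,"dz":0,"turn":-0.02}]'
```

```text
time: 6.5
ee_pos: [545.3, -50.3, 104.9]
tcp_rot: [-0.63, 0.632, 0.32, -0.317]
ft_force: [8.9, -3.6, -6.7]
gripper_width: 12.0
time: 6.75
ee_pos: [544.1, -49.4, 104.9]
tcp_rot: [-0.633, 0.636, 0.313, -0.311]
ft_force: [9.0, -3.5, -5.7]
gripper_width: 11.8
time: 7.0
ee_pos: [542.7, -48.3, 104.9]
tcp_rot: [-0.637, 0.639, 0.307, -0.304]
ft_force: [9.9, -5.0, -5.8]
gripper_width: 12.1
time: 7.25
ee_pos: [541.3, -47.2, 104.9]
tcp_rot: [-0.64, 0.642, 0.301, -0.298]
ft_force: [9.9, -4.0, -7.3]
gripper_width: 12.0
time: 7.5
ee_pos: [540.0, -46.2, 104.8]
tcp_rot: [-0.643, 0.645, 0.294, -0.291]
ft_force: [9.9, -3.7, -6.2]
gripper_width: 12.3
```

```bash
for i in 1; do :; done
python3 -m handwheel '[{"dx":-0.0013,"dy":0.0012,"dz":0,"turn":-0.02},{"dx":-0.0013,"dy":0.0012,"dz":0,"turn":-0.02}]'|sed -n 2,4p
python3 -m handwheel '[{"dx":-0.0013,"dy":0.0012,"dz":0,"turn":-0.02},{"dx":-0.0013,"dy":0.0012,"dz":0,"turn":-0.02}]'|sed -n 2,4p
python3 -m handwheel '[{"dx":-0.0012,"dy":0.0012,"dz":0,"turn":-0.02},{"dx":-0.0012,"dy":0.0012,"dz":0,"turn":-0.02}]'|sed -n 2,4p
```

```text
ee_pos: [538.8, -45.1, 104.9]
tcp_rot: [-0.645, 0.648, 0.288, -0.285]
ft_force: [9.1, -3.9, -6.2]
ee_pos: [537.4, -43.9, 104.9]
tcp_rot: [-0.648, 0.65, 0.281, -0.279]
ft_force: [9.2, -4.0, -7.1]
ee_pos: [536.2, -42.7, 104.9]
tcp_rot: [-0.651, 0.653, 0.275, -0.272]
ft_force: [9.5, -4.1, -6.2]
```

```bash
python3 -m handwheel '[{"dx":-0.0012,"dy":0.0012,"dz":0,"turn":-0.02},{"dx":-0.0012,"dy":0.0012,"dz":0,"turn":-0.02}]'|sed -n 2,4p
python3 -m handwheel '[{"dx":-0.0012,"dy":0.0013,"dz":0,"turn":-0.02},{"dx":-0.0012,"dy":0.0013,"dz":0,"turn":-0.02}]'|sed -n 2,4p
python3 -m handwheel '[{"dx":-0.0012,"dy":0.0013,"dz":0,"turn":-0.02},{"dx":-0.0012,"dy":0.0013,"dz":0,"turn":-0.02}]'|sed -n 2,4p
```

```text
ee_pos: [535.0, -41.5, 104.9]
tcp_rot: [-0.654, 0.656, 0.268, -0.266]
ft_force: [8.3, -4.6, -6.5]
ee_pos: [533.8, -40.3, 104.9]
tcp_rot: [-0.656, 0.658, 0.262, -0.259]
ft_force: [9.4, -4.2, -6.0]
ee_pos: [532.6, -39.0, 104.9]
tcp_rot: [-0.659, 0.661, 0.255, -0.252]
ft_force: [9.2, -5.2, -6.1]
```

```bash
python3 -m handwheel '[{"dx":-0.0011,"dy":0.0013,"dz":0,"turn":-0.02},{"dx":-0.0011,"dy":0.0013,"dz":0,"turn":-0.02}]'|sed -n 2,4p
python3 -m handwheel '[{"dx":-0.0011,"dy":0.0013,"dz":0,"turn":-0.02},{"dx":-0.0011,"dy":0.0013,"dz":0,"turn":-0.02}]'|sed -n 2,4p
python3 -m handwheel '[{"dx":-0.0011,"dy":0.0013,"dz":0,"turn":-0.02},{"dx":-0.0011,"dy":0.0013,"dz":0,"turn":-0.02}]'|sed -n 2,4p
```

```text
ee_pos: [531.5, -37.8, 104.8]
tcp_rot: [-0.661, 0.664, 0.249, -0.246]
ft_force: [9.4, -5.2, -6.5]
ee_pos: [530.4, -36.5, 104.9]
tcp_rot: [-0.664, 0.666, 0.242, -0.239]
ft_force: [8.8, -4.5, -7.5]
ee_pos: [529.4, -35.3, 104.9]
tcp_rot: [-0.666, 0.668, 0.235, -0.232]
ft_force: [9.9, -4.9, -7.0]
```

```bash
python3 -m handwheel '[{"dx":-0.0011,"dy":0.0014,"dz":0,"turn":-0.02},{"dx":-0.0011,"dy":0.0014,"dz":0,"turn":-0.02}]'|sed -n 2,4p
python3 -m handwheel '[{"dx":-0.001,"dy":0.0014,"dz":0,"turn":-0.02},{"dx":-0.001,"dy":0.0014,"dz":0,"turn":-0.02}]'|sed -n 2,4p
python3 - <<'E'
from h import *
a=get_image("scene")[180:240,215:305,::-1]
b=get_image("top")[125:220,210:330,::-1]
cv2.imwrite("pics/c5.png",np.hstack([cv2.resize(a,(480,320),interpolation=cv2.INTER_CUBIC),cv2.resize(b,(320,320),interpolation=cv2.INTER_CUBIC)]))
E
```

```text
ee_pos: [528.5, -34.3, 104.9]
tcp_rot: [-0.668, 0.671, 0.229, -0.226]
ft_force: [10.9, -6.5, -8.5]
ee_pos: [527.8, -33.3, 104.9]
tcp_rot: [-0.67, 0.673, 0.222, -0.219]
ft_force: [11.5, -9.6, -8.4]
```

View pics/c5.png

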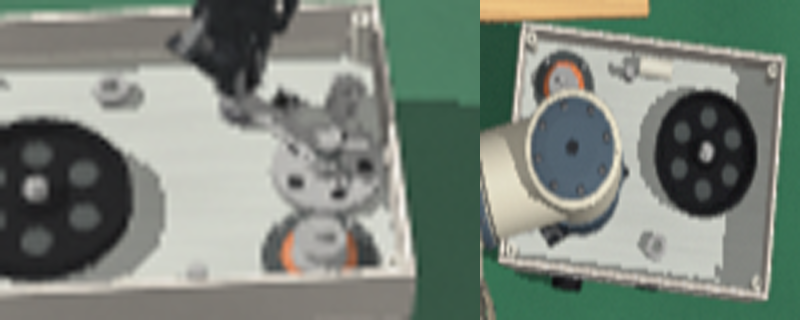

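The picture shows the lever lying against the black buffer (around (285,97) in the left crop), and the tangential force has risen from about 10 N to 14.6 N, so contact has begun. I'll press a few mm further.

```bash
python3 -m handwheel '[{"dx":-0.001,"dy":0.0014,"dz":0,"turn":-0.02},{"dx":-0.001,"dy":0.0014,"dz":0,"turn":-0.02}]'|sed -n 2,4p
python3 -m handwheel '[{"dx":-0.001,"dy":0.0014,"dz":0,"turn":-0.02},{"dx":-0.001,"dy":0.0014,"dz":0,"turn":-0.02},{"dx":-0.001,"dy":0.0014,"dz":0,"turn":-0.02}]'|sed -n 2,5p
```

```text
ee_pos: [527.1, -32.4, 104.9]
tcp_rot: [-0.672, 0.676, 0.216, -0.212]
ft_force: [13.9, -12.1, -11.1]
ee_pos: [526.4, -31.4, 104.9]
tcp_rot: [-0.674, 0.678, 0.209, -0.206]
ft_force: [15.5, -11.8, -11.0]
gripper_width: 12.2
```

```bash
python3 -m handwheel '[{"dx":-0.0008,"dy":0.0012,"dz":0,"turn":0},{"dx":-0.0008,"dy":0.0012,"dz":0,"turn":0},{"dx":-0.0008,"dy":0.0012,"dz":0,"turn":0},{"dx":-0.0008,"dy":0.0012,"dz":0,"turn":0}]'
python3 -m handwheel '[{"dx":0,"dy":0,"dz":0,"turn":0},{"dx":0,"dy":0,"dz":0,"turn":0},{"dx":0,"dy":0,"dz":0,"turn":0},{"dx":0,"dy":0,"dz":0,"turn":0}]'
```

```text
time: 11.48
ee_pos: [525.9, -30.7, 104.9]
tcp_rot: [-0.673, 0.679, 0.209, -0.206]
ft_force: [15.7, -16.3, -12.7]
gripper_width: 12.1
time: 11.98
ee_pos: [525.9, -30.7, 104.9]
tcp_rot: [-0.673, 0.679, 0.209, -0.206]
ft_force: [16.5, -15.9, -13.6]
gripper_width: 12.4
```

Force and pose are steady: about 22 N tangential at the post, of which about 10–12 N is on the stop. That is roughly 3–4 mm of the buffer's 6 mm. Handing in.

```bash
python3 -c "
from plant import *
print(job_done())"
```

```text
the job is handed in; nothing more can be done
None
```

I pinched the tensioner arm by its black post and swung it back to its rubber stop. I handed the job in at about 12 s of the 42 s, still holding it pressed there; `job_done` gives no verdict.

- **Travel:** by my pose fit the lever reached about 1.0 rad before it met the stop. All three clicks are at or below 0.73 rad. I inferred passing them from the angle; I did not see each click in the force.
- **On the stop:** the push at the post was steady at about 10 N, then climbed quickly once the lever met the stop, to about 22 N. That puts 10–12 N on the stop, which is roughly 3–4 mm of the buffer's 6 mm. Pose and force did not change over the last 0.5 s hold, and the last picture, taken just after first contact, shows the lever against the buffer.
- **Disagreements:**
  - The two cameras differed by about 4–5 mm on the post position, so I used a value between them.
  - The gripper reads 12 mm on a 14 mm post.
  - There was also a vertical pull of up to 13 N on the wrist, which I left alone.
- **Slip on the way:** my first move call was refused because its rows lacked some keys. The second call then ran from the start pose, lower than planned (TCP down to 139 mm). The force reading stayed near zero, and I saw nothing out of place in the crops around the machine.

I did not check the mug, jar, saucer, cover or screwdriver again after the first pictures, but the arm touched nothing except the post as far as the forces show.

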